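# Stack a drive unit in the assembly nest

## Robot

A 7-joint arm with a two-finger parallel gripper is mounted at the origin on the work surface. World frame = base frame: x ahead of the robot, y to its left, z up, the work surface at z = 0. Lengths are in mm, angles in rad, forces in N, time in s.
With the tool pointing down it reaches from about 350 to 900 mm from the base axis. Payload 7.2 kg.
Tool frame: the origin (TCP) lies midway between the tips of the shut fingers; the grasp point (between the pads) lies manip.pinch_z behind it (manip.pinch_z is the distance from the TCP to the grasp point, in mm); z points along the fingers, y is the line along which they close (so a half turn about z gives the same grasp; the last joint's range is limited). The gripper opens to 88 mm and grips with 3 to 60 N. Pads are 20 mm wide; open, the fingers measure 115 mm over their backs; the gripper's body (75 mm by 178 mm) begins 61 mm behind the grasp point.
Start: joints at [-1.397, 0.411, -0.013, 1.596, 0.006, 1.134, -0.082], TCP at [149.666, 606.82, 183.053] pointing down, gripper open.
Joint ranges: [-2.95, 2.95], [-0.29, 1.99], [-1.47, 1.44], [0.14, 2.54], [-1.03, 4.17], [0.13, 1.85], [-2.86, 2.86]. Speed limits (rad/s): [2.39, 2.39, 3.01, 3.01, 3.14, 3.14, 3.14].

## Interface

Orientations are given as a unit quaternion [x, y, z, w].
In Python, from rig import manip, viewer, close_job, spotter gives the robot as it stands.
- The arm moves only by the shell command python3 -m jog 'ROWS' [FORCE]. ROWS is a JSON object of lists of equal length, an entry for each row: "turn": the turn, a rotation vector about the tool's x, y, z normalised to -1 to 1, where 1 is 45 degrees, a list of three; "delta_pos": the shift along the tool's x, y, z normalised to -1 to 1, where 1 is 150 mm, a list of three; "fingers": the opening, from -1 (shut) to 1 (fully open). In form: {"turn": [[wx, wy, wz], ...], "delta_pos": [[x, y, z], ...], "fingers": [fingers, ...]}. A call has 1 to 20 rows; each row shifts and turns the commanded pose from where the row before left it, along the tool's axes as they then stand; what a row does not reach is not made up. A row lasts 1/8 s, in which the tool goes at most 62.5 mm and 10.7 degrees, less where a joint would pass 70% of its speed; a pose out of reach is approached as far as the arm can. A call with a number of a shift or a turn outside -1 to 1 is refused whole. A call with a gripper value outside its range is refused whole. The fingers move at their own pace and stop on an object; FORCE is the grip in N (left out, the last holds). Time passes only in rows, so rows that do not move let the fingers close. It gives the time, the measured TCP pose, the force, the opening and the grip force at its end, in the units of the state.
- manip.state(): the state, without advancing time (a new reading comes with each control period).
- viewer.grab_frame(name): name is "scene" or "top" or "wrist"; returns a dict with "color" (400x640x3 uint8, red, green, blue), "range_z" (400x640 float32, mm along the optical axis (not along the pixel's ray), 0 where there is no reading), "fx", "fy", "cx", "cy" (pixels), "k1" (the pictures are not rectified: a ray, as slopes to the right and down, at radius r is drawn at 1 + k1 r^2 times it, then the intrinsics apply), "extrinsics" (4x4, takes a point from camera to world coordinates). Camera axes: x right, y up, looking along -z (the intrinsics and any distortion apply to the point x, -y, -z); pixel columns grow to the right and rows downward; lengths in mm; the calibration is good to about 2 mm. A picture is of the moment at which its call begins.
- close_job(): hands the job in; it is judged then, once.
Trained networks look in the newest picture that a camera, given by its name, has taken for a name from the list of things; names that differ only in an ending like _2 or _b are one class to them, and where a whole thing is asked for, a point or a joint stands for the part that bears it (a point fixed in the world has none). Each returns a list of dicts, best first, with "p" (0 to 1); they miss things now and then, are a little off and sometimes report something else, mostly with a low value. They report only what shows in the picture. A call takes as long as a camera call. They do not tell look-alikes from the thing itself.
- spotter.spot_in(camera, thing): "rect" ([centre column, centre row, width, height] in pixels, round what is visible of it).
- spotter.cut_out(camera, thing): "region" (400x640 bool, what is visible of it) and "rect" ([centre column, centre row, width, height] in pixels, round what is visible of it).
The state is a dict: "clock": time; "joints": joint angles; "qvel": joint speeds; "joint_torque": joint torques, N m; "eef_pos": TCP position; "ee_rot": TCP orientation; "wrist_force": force on the tool from outside, world axes, zero at the start; "torque": the same for the moment, N m; "gripper_width": finger opening in mm; "finger_force": force on a finger pad.
Only numpy, scipy, OpenCV 4.12 (cv2) and the standard library are available. Lean on these libraries where they do the work, as an engineer would, in place of code of your own. Each camera call takes 0.05 s, during which the arm holds its last target. There are 200 camera calls.

## Task

On the stockroom bench, put the drive unit together in the steel nest: push the square body, without lifting it off the bench, through the open front of the nest until it is fully home against the back stop, then slide the ring spacer down over its shaft until it lies flat on the body. Last, lower the square cover plate, hub up, over the shaft and down between the corner posts, square with the nest, until it lies flat on the spacer. Set the spacer and cover down rather than dropping them, and leave the bin, the jar and the screwdriver where they are.

Things in the scene. Friction and masses are not known exactly. Their poses are not given: they have to be found in the camera images.
- nest: Dark steel assembly nest screwed to the bench: a pocket with no floor. Origin on the bench (z = 0) where the centre of the fully home body comes to lie; z up, +x is the way the body is pushed in, within 15 degrees of world -y. Side rails 26 mm high, inner faces y = +-54 mm, x = -40 to 52. Four corner posts 69 mm high on the rails: x = -40 to -20 and 32 to 52.
- nest_stop (a point): Middle of the back stop's face, at its top edge: 52 mm in +x from the nest's origin, 26 mm above the bench; axes as the nest's. The rear corner posts also have legs on the stop, 69 mm high, from |y| = 32 mm outwards. Between posts all is 26 mm high: room for fingers. Feet outside the rails, 6 mm high, reach y = +-98 mm.
- nest_mouth (a point): Middle of the open front at bench level, 90 mm in -x from the nest's origin. From here to the rails two horns, 26 mm high, narrow the way from about y = +-66 to +-54 mm and guide the body in. When home, the body sticks out 12 mm before the rails.
- drive_body: Body of the drive unit, an aluminium block 104 x 104 x 30 mm high, loose, about 0.6 kg (+-30%), with an upright 24 mm steel shaft in the middle of its top, reaching 70 mm above the underside. Origin at the centre of the underside, z up, x and y along its sides. Starts on the bench before the mouth, 185 to 215 mm from the nest's origin, up to 15 mm off line and 12 degrees askew.
- spacer: Spacer: plain thick steel ring, outer diameter 60 mm, bore 28 mm, 20 mm high, about 0.2 kg, loose, flat on the bench. Origin at the centre of the underside, z along the axis.
- cover: Cover: aluminium plate 100 x 100 x 12 mm with a square hub 46 x 46 x 30 mm high on its middle (42 mm in all, hub and plate sides parallel); a 32 mm bore goes through both. About 0.35 kg, loose, flat on the bench, hub up. Origin at the centre of the underside, z up, x and y along its sides. All quarter turns are alike. It and the spacer lie to the left, in either order.
- stock_bin: Bystander: open cardboard stock bin 130 x 100 x 90 mm high, with parts in it, beyond the work. Origin at the centre of the underside. Leave alone.
- jar: Bystander: jar with black lid, 70 mm in diameter, 100 mm high. Origin at the centre of the underside. It stands to the right of the nest. Leave alone.
- screwdriver: Bystander: screwdriver 190 mm long lying on the bench beyond the nest, to the right, along its x. Leave alone.
There are look-alikes about, which are no part of the job. What is shaped like the cover but orange or turquoise is not meant.

How it is judged (in metres and radians):
On the way, in this order (a step that is already met when the one before it is completed fails the run):
1. the body is home in the nest against the back stop (x of drive_body in the frame of nest between -0.004 and 0.004 m and y of drive_body in the frame of nest between -0.004 and 0.004 m and z of drive_body in the frame of nest between -0.003 and 0.003 m and angle between drive_body's own z axis and vertical below 0.05 rad and (angle between the x axis of drive_body and the x axis of nest, either way round below 0.06 rad or angle between the x axis of drive_body and the y axis of nest, either way round below 0.06 rad)), for 0.2 s.
2. the spacer lies flat on the body, over its shaft, released (all of step 1 and horizontal distance between spacer and drive_body below 0.005 m and z of spacer in the frame of nest between 0.027 and 0.033 m and angle between spacer's own z axis and vertical below 0.06 rad and contact force between the fingers and spacer below 0.1 N), for 0.2 s.
3. the cover lies flat on the spacer between the corner posts, released (all of step 1 and horizontal distance between spacer and drive_body below 0.005 m and z of spacer in the frame of nest between 0.027 and 0.033 m and angle between spacer's own z axis and vertical below 0.06 rad and x of cover in the frame of nest between -0.007 and 0.005 m and y of cover in the frame of nest between -0.007 and 0.007 m and z of cover in the frame of nest between 0.047 and 0.053 m and angle between cover's own z axis and vertical below 0.05 rad and (angle between the x axis of cover and the x axis of nest, either way round below 0.08 rad or angle between the x axis of cover and the y axis of nest, either way round below 0.08 rad) and contact force between the fingers and cover below 0.1 N), for 0.2 s.
At the end, for the whole second after the job is handed in: Body in the nest within 4 mm of home and of the middle line, square within 0.06 rad; spacer flat on it over the shaft; cover flat on the spacer between the posts (heights within 3 mm), 7 mm short to 5 mm beyond the nest origin in x, within 7 mm in y, square within 0.08 rad; all at rest (all of step 1 and horizontal distance between spacer and drive_body below 0.005 m and z of spacer in the frame of nest between 0.027 and 0.033 m and angle between spacer's own z axis and vertical below 0.06 rad and x of cover in the frame of nest between -0.007 and 0.005 m and y of cover in the frame of nest between -0.007 and 0.007 m and z of cover in the frame of nest between 0.047 and 0.053 m and angle between cover's own z axis and vertical below 0.05 rad and (angle between the x axis of cover and the x axis of nest, either way round below 0.08 rad or angle between the x axis of cover and the y axis of nest, either way round below 0.08 rad) and linear speed of each of drive_body, spacer, cover below 0.02 m/s); the robot touches nothing.
It fails at once if the body is lifted off the bench (over 12 mm) or tipped (height (world z) of drive_body above 0.012 m or angle between drive_body's own z axis and vertical above 0.2 rad).
It fails at once if the spacer or the cover is dropped (falls freely at over 0.6 m/s) ((linear speed of spacer above 0.6 m/s and contact force between the fingers and spacer below 0.1 N) or (linear speed of cover above 0.6 m/s and contact force between the fingers and cover below 0.1 N)).
It fails at once if the bin, the jar or the screwdriver is moved by over 20 mm (distance of any of stock_bin, jar, screwdriver from where it was at the start of the episode above 0.02 m).
It also fails if it takes over 72 s, if anything falls off the work surface, if the arm or the gripper's body presses on something with over 40 N, if the wrist force passes 120 N, or if a joint passes its speed limit or range.

## Working session

There is one attempt and no reset: what is moved stays moved. The work goes in short steps, Python scripts to look and compute and a shell command to move; the robot and the scene stay as the last step left them, time stands still between calls to the robot, and variables do not carry over. Pictures are saved under pics/ and viewed, at most 11 in all, crops included, and the job is handed in when it is done.

```bash
ls; mkdir -p pics; python3 - <<'E'
from rig import manip, viewer, spotter
import cv2, numpy as np
print(manip.state(), manip.pinch_z)
for n in ("scene","top"):
    f=viewer.grab_frame(n); cv2.imwrite(f"pics/{n}0.png",f["color"][:,:,::-1])
    print(n,f["fx"],f["fy"],f["cx"],f["cy"],f["k1"],f["extrinsics"].round(3).tolist() if hasattr(f["extrinsics"],'round') else f["extrinsics"])
    for t in ("nest","drive_body","spacer","cover","stock_bin","jar","screwdriver"):
        print(t,[(np.round(d["rect"]).tolist(),round(d["p"],2)) for d in spotter.spot_in(n,t)])
E
```

```text
pics
{'clock': 0.0, 'joints': array([-1.39721207,  0.41190852, -0.0127472 ,  1.59703957,  0.0056007 ,
        1.13428389, -0.08217081]), 'qvel': array([-1.38161132e-03, -4.56849534e-04, -2.48151496e-05, -9.21336757e-04,
        1.55677728e-03,  6.21938153e-04, -1.72673515e-03]), 'joint_torque': array([ 3.22649985e-04, -5.87947404e+01,  6.41912576e-01, -2.91086036e+01,
       -5.38560958e-02,  1.80448912e-02,  1.31847473e-04]), 'eef_pos': array([149.53603856, 606.26397248, 182.20539729]), 'ee_rot': array([ 1.20554978e-01,  9.92706328e-01, -8.00499800e-04, -4.67974273e-05]), 'wrist_force': array([-0.6367177 ,  0.27945305,  0.36083561]), 'torque': array([ 0.03810462, -0.00297279,  0.01116014]), 'finger_force': 0.0, 'gripper_width': 87.75969418840066} 18.700000000000003
scene 507.0268173071218 507.0268173071218 320.5524623749516 200.83892583383047 0.013878223727666122 [[-0.83, -0.448, 0.333, 957.473], [0.558, -0.682, 0.472, 698.521], [0.016, 0.578, 0.816, 1164.507], [0.0, 0.0, 0.0, 1.0]]
nest [([273.0, 164.0, 74.0, 70.0], 0.56)]
drive_body [([320.0, 207.0, 52.0, 48.0], 0.87)]
spacer [([3
[... 331 characters left out ...]
8.0], 0.86)]
screwdriver [([268.0, 105.0, 56.0, 22.0], 0.58)]
top 398.0875401193438 398.0875401193438 321.27559179834856 202.79904881787184 0.023538499919840694 [[0.014, 0.987, -0.162, 349.925], [-0.999, 0.021, 0.037, 65.26], [0.04, 0.162, 0.986, 1025.223], [0.0, 0.0, 0.0, 1.0]]
nest [([394.0, 199.0, 77.0, 76.0], 0.95)]
drive_body [([312.0, 210.0, 47.0, 44.0], 0.97)]
spacer []
cover [([211.0, 305.0, 46.0, 51.0], 0.85), ([136.0, 261.0, 48.0, 48.0], 0.65), ([212.0, 234.0, 54.0, 56.0], 0.63), ([160.0, 163.0, 48.0, 50.0], 0.58), ([278.0, 272.0, 53.0, 55.0], 0.56)]
stock_bin [([336.0, 97.0, 47.0, 64.0], 0.92)]
jar [([475.0, 177.0, 38.0, 35.0], 0.9)]
screwdriver [([474.0, 246.0, 12.0, 80.0], 0.6)]
```

View pics/top0.png

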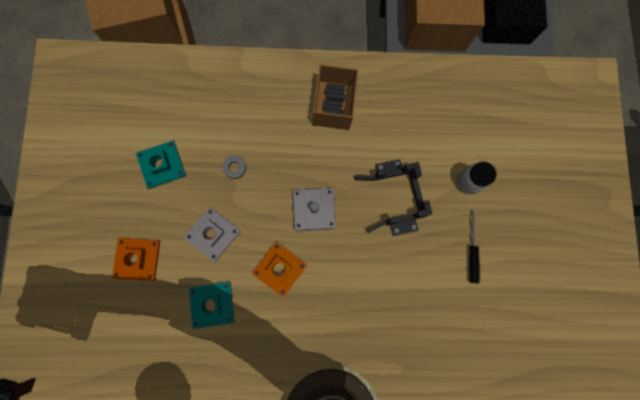

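View pics/scene0.png

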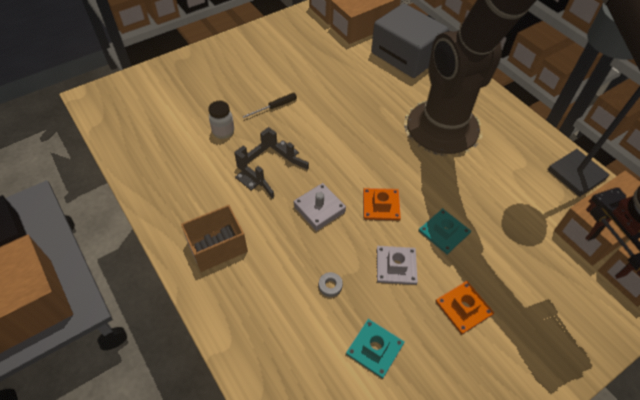

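Top view: grey cover at (213,234), spacer ring (233,167), body with shaft (314,209), nest (400,199) opening left. The coloured plates are decoys.

```bash
cat > h.py <<'E'
from rig import manip, viewer, spotter
import cv2, numpy as np
from scipy.spatial.transform import Rotation as R
def cloud(name, save=None):
    f=viewer.grab_frame(name); D=f["range_z"]
    v,u=np.mgrid[0:400,0:640]
    K=np.array([[f["fx"],0,f["cx"]],[0,f["fy"],f["cy"]],[0,0,1.]])
    n=cv2.undistortPoints(np.stack([u,v],-1).reshape(-1,1,2).astype(float),K,np.array([f["k1"],0,0,0,0.])).reshape(400,640,2)
    P=np.stack([n[...,0]*D,-n[...,1]*D,-D],-1)
    E=np.array(f["extrinsics"]); P=P@E[:3,:3].T+E[:3,3]; P[D<=0]=np.nan
    if save: cv2.imwrite(f"pics/{save}.png",f["color"][:,:,::-1])
    f["n"]=n; return P,f
def onplane(f,uv,z):
    "pixel(s) -> world at height z"
    K=np.array([[f["fx"],0,f["cx"]],[0,f["fy"],f["cy"]],[0,0,1.]]); E=np.array(f["extrinsics"])
    n=cv2.undistortPoints(np.array(uv,float).reshape(-1,1,2),K,np.array([f["k1"],0,0,0,0.])).reshape(-1,2)
    d=np.c_[n[:,0],-n[:,1],-np.ones(len(n))]@E[:3,:3].T
    return E[:3,3]+d*((z-E[2,3])/d[:,2])[:,None]
def rect(P,c,rad,z0,z1):
    m=(np.hypot(P[...,0]-c[0],P[...,1]-c[1])<rad)&(P[...,2]>z0)&(P[...,2]<z1)
    q=P[m]; r=cv2.minAreaRect(q[:,:2].astype(np.float32))
    return len(q),np.round(r[0],1),np.round(r[1],1),round(r[2],1),np.round(np.median(q[:,2]),1)
def tcp():
    s=manip.state(); return s["eef_pos"],R.from_quat(s["ee_rot"])
def go(xyz,yaw=None):
    "print tool-axis shift (units of 150mm) and turn (units of 45 deg) to target; yaw=world deg of tool y axis"
    p,r=tcp(); d=r.inv().apply(np.array(xyz)-p)/150
    if yaw is None: print("dpos",d.round(3)); return
    y=np.radians(yaw); best=None
    for s in(1,-1):
        Y=s*np.array([np.cos(y),np.sin(y),0]);Z=np.array([0,0,-1.]);X=np.cross(Y,Z)
        w=(r.inv()*R.from_matrix(np.c_[X,Y,Z])).as_rotvec()
        if best is None or np.linalg.norm(w)<np.linalg.norm(best): best=w
    print("dpos(before turn)",d.round(3),"turn",(best/np.radians(45)).round(3))
E
python3 - <<'E'
from h import *
for n,pts in (("top",dict(body=(313,209),cover=(213,234),spacer=(233,158),nest=(400,199))),("scene",dict(body=(302,207),cover=(397,264),spacer=(330,276),nest=(270,164)))):
    P,f=cloud(n)
    print(n,"bench z",np.nanmedian(P[180:380:5,250:300:5,2]), np.nanstd(P[300:340,330:360,2]))
    c=dict((k,onplane(f,v,10)[0]) for k,v in pts.items()); print({k:v.round().tolist() for k,v in c.items()})
    print("body",rect(P,c["body"],95,20,36)); print("shaft",rect(P,c["body"],60,60,80))
    print("cover",rect(P,c["cover"],90,6,18)); print("hub",rect(P,c["cover"],60,32,50))
    print("spacer",rect(P,c["spacer"],60,10,26))
    print("rails",rect(P,c["nest"],130,15,32)); print("posts",rect(P,c["nest"],110,55,80))
P,f=cloud("wrist","w0")
E
```

```text
top bench z 0.8774004229251204 1.8247268111211368
{'body': [500.0, 48.0, 10.0], 'cover': [432.0, 299.0, 10.0], 'spacer': [631.0, 259.0, 10.0], 'nest': [531.0, -178.0, 10.0]}
body (1580, array([499.9,  46.2]), array([104.4, 103.7]), 4.2, np.float64(30.2))
shaft (74, array([500.4,  45.5]), array([22.1, 22. ]), 0.6, np.float64(69.8))
cover (1237, array([429.8, 305. ]), array([103. , 109.3]), 52.7, np.float64(12.3))
hub (265, array([433. , 302.4]), array([48.6, 47.5]), 53.2, np.float64(41.9))
spacer (345, array([607.2, 253.6]), array([58.9, 57. ]), 5.4, np.float64(19.7))
rails (605, array([ 534.3, -151.3]), array([152.7, 157.5]), 13.2, np.float64(25.9))
posts (421, array([ 540.9, -176.6]), array([136. , 106.3]), 13.2, np.float64(68.8))
scene bench z 1.3853467034638243 2.920736806575178
{'body': [541.0, 20.0, 10.0], 'cover': [433.0, 303.0, 10.0], 'spacer': [596.0, 237.0, 10.0], 'nest': [536.0, -161.0, 10.0]}
body (1045, array([510.8,  11.5]), array([121.3, 180.1]), 15.2, np.float64(31.2))
shaft (64, array([502.4,  48.3]), array([23.1, 23.1]), 76.9, np.float64(69.9))
cover (1060, array([442. , 301.1]), array([162.7, 163.8]), 33.3, np.float64(13.1))
hub (261, array([434.9, 302.3]), array([49.3, 45.7]), 51.4, np.float64(42.8))
spacer (364, array([608.9, 256.6]), array([59.3, 57.7]), 58.8, np.float64(20.9))
rails (585, array([ 543.4, -150. ]), array([175.6, 159.2]), 13.3, np.float64(25.9))
posts (365, array([ 543.1, -176.5]), array([141.1, 110.9]), 13.4, np.float64(68.3))
```

View pics/w0.png

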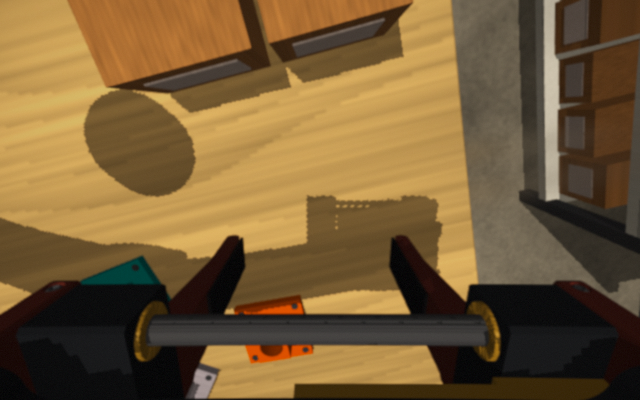

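Wrist view shows only the fingers and decoys. Nest yaw ≈13.3° from −y, origin ≈(539,−164); shaft ≈(501,46.5), body yaw ≈4°. Plan: grip the shaft and drag the body in along the bench.

```bash
python3 -m jog '{"turn":[[0,0,0],[0,0,0],[0,0,0],[0,0,0],[0,0,0],[0,0,0],[0,0,0],[0,0,0],[0,0,0],[0,0,0],[0,0,0],[0,0,0],[0,0,0.2],[0,0,0.2],[0,0,0.2],[0,0,0.2],[0,0,0.2],[0,0,0.2],[0,0,0.2],[0,0,0.2]],"delta_pos":[[-0.264,-0.256,0],[-0.264,-0.256,0],[-0.264,-0.256,0],[-0.264,-0.256,0],[-0.264,-0.256,0],[-0.264,-0.256,0],[-0.264,-0.256,0],[-0.264,-0.256,0],[-0.264,-0.256,0],[-0.264,-0.256,0],[-0.264,-0.256,0],[-0.264,-0.256,0],[0,0,0],[0,0,0],[0,0,0],[0,0,0],[0,0,0],[0,0,0],[0,0,0],[0,0,0]],"fingers":[1,1,1,1,1,1,1,1,1,1,1,1,1,1,1,1,1,1,1,1]}' 40
python3 - <<'E'
from h import *
go((501,46.5,45),4.2)
P,f=cloud("wrist","w1"); print(np.array(f["extrinsics"]).round(2).tolist())
for t in ("nest","drive_body"): print(t,[(np.round(d["rect"]).tolist(),round(d["p"],2)) for d in spotter.spot_in("wrist",t)])
print(rect(P,(501,46),30,60,80),rect(P,(501,46),95,20,36),rect(P,(541,-177),110,55,80))
E
```

```text
clock: 3.45
eef_pos: [500.7, 45.7, 183.2]
ee_rot: [0.683, 0.73, 0.0, 0.0]
wrist_force: [-0.3, -0.3, 0.5]
gripper_width: 87.9
finger_force: 0.0
dpos(before turn) [0.005 0.002 0.921] turn [ 0.    -0.    -0.008]
[[1.0, -0.06, -0.02, 495.32], [0.07, 0.95, 0.3, 127.64], [0.0, -0.3, 0.95, 384.89], [0.0, 0.0, 0.0, 1.0]]
nest []
drive_body [([318.0, 175.0, 82.0, 88.0], 0.85)]
(372, array([501.2,  48.6]), array([23., 23.]), 52.9, np.float64(69.3)) (6586, array([501.4,  48.6]), array([104.1, 103.2]), 4.0, np.float64(29.9)) (1132, array([ 543., -174.]), array([136.3, 106.8]), 12.6, np.float64(67.7))
```

View pics/w1.png

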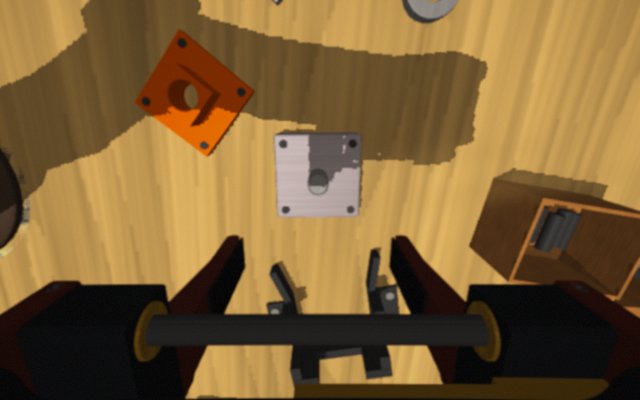

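The body is centred under the gripper at (318,175), nest below it between the fingers. Descend, grip the shaft.

```bash
python3 -m jog '{"turn":[[0,0,0],[0,0,0],[0,0,0],[0,0,0],[0,0,0],[0,0,0],[0,0,0],[0,0,0],[0,0,0],[0,0,0],[0,0,0]],"delta_pos":[[0.012,0.003,0.25],[0,0,0.25],[0,0,0.25],[0,0,0.12],[0,0,0.08],[0,0,0],[0,0,0],[0,0,0],[0,0,0],[0,0,0],[0,0,0]],"fingers":[1,1,1,1,1,-1,-1,-1,-1,-1,-1]}' 50
python3 - <<'E'
from h import *
p,r=tcp(); print(p)
o=np.array([539.5,-162.5]); a=np.radians(13); x=np.array([np.sin(a),-np.cos(a)]); y=np.array([np.cos(a),np.sin(a)])
d=p[:2]-o; print("nest xy",d@x,d@y)
go((*(o-120*x),p[2]),13); go((*o,p[2]),13)
E
```

```text
clock: 4.97
eef_pos: [501.1, 47.6, 40.6]
ee_rot: [0.681, 0.732, 0.0, 0.0]
wrist_force: [-0.1, -0.6, 0.6]
gripper_width: 31.2
finger_force: 0.0
[501.07610026  47.55000847  40.64042589]
nest xy -213.30993711700228 9.811873192660116
dpos(before turn) [-0.625  0.031 -0.   ] turn [ 0.    -0.    -0.197]
dpos(before turn) [-1.415  0.154 -0.   ] turn [ 0.    -0.    -0.197]
```

```bash
python3 -m jog '{"turn":[[0,0,0],[0,0,0],[0,0,0],[0,0,-0.066],[0,0,-0.066],[0,0,-0.066],[0,0,0],[0,0,0],[0,0,0],[0,0,0]],"delta_pos":[[0,0,0],[0,0,0],[0,0,0],[0,0,0],[0,0,0],[0,0,0],[-0.09,-0.022,0],[-0.09,-0.022,0],[-0.09,-0.022,0],[0,0,0]],"fingers":[-1,-1,-1,-1,-1,-1,-1,-1,-1,-1]}' 50
python3 - <<'E'
from h import *
p,r=tcp(); print(p)
a=np.radians(13); x=np.array([np.sin(a),-np.cos(a)]); y=np.array([np.cos(a),np.sin(a)])
for n in("top","wrist"):
    P,f=cloud(n)
    print(n,"body",rect(P,p,85,22,35),"posts",rect(P,(543,-175),110,55,80))
    m=(np.hypot(P[...,0]-541,P[...,1]+172)<115)&(P[...,2]>60)&(P[...,2]<76); q=P[m][:,:2]
    for s in (0,):
        print("nest-y extents",np.percentile(q@y,[0,1,99,100]).round(1),"x",np.percentile(q@x,[0,1,99,100]).round(1))
        b=q@y; mid=np.median([b.min(),b.max()]); print("inner y",b[b<mid].max(),b[b>mid].min())
    print("tcp nest",p[:2]@x,p[:2]@y)
E
```

```text
clock: 6.22
eef_pos: [500.5, 3.9, 40.6]
ee_rot: [0.623, 0.782, -0.0, 0.0]
wrist_force: [-0.4, -0.3, -0.8]
gripper_width: 0.2
finger_force: 0.0
[500.46253754   3.9405376   40.63617269]
top body (394, array([502.1,  73.9]), array([ 32.1, 102.5]), 78.5, np.float64(30.3)) posts (358, array([ 540.8, -177.3]), array([137.4, 105.5]), 12.2, np.float64(68.9))
nest-y extents [419.2 419.6 554.1 555.1] x [240.7 241.5 345.7 348. ]
inner y 455.24201664554494 519.089410171858
tcp nest 108.74003360110284 488.5221432164491
wrist body (14948, array([501.9,  42.6]), array([104.4,  93. ]), 3.7, np.float64(30.0)) posts (0, array([0., 0.]), array([0., 0.]), 0.0, np.float64(nan))
  return _methods._mean(a, axis=axis, dtype=dtype,
  ret = ret.dtype.type(ret / rcount)
Traceback (most recent call last):
IndexError: index -1 is out of bounds for axis 0 with size 0
```

The fingers shut empty; look.

```bash
python3 - <<'E'
from h import *
P,f=cloud("wrist","w2"); print(rect(P,(501,48),40,45,80))
P,f=cloud("scene"); print(rect(P,(501,48),30,62,80))
P,f=cloud("top"); print(rect(P,(501,48),30,62,80))
E
```

```text
(1336, array([501.6,  48.2]), array([23.1, 23.4]), 14.2, np.float64(69.3))
(59, array([504.1,  49.1]), array([23.8, 22.1]), 62.5, np.float64(70.2))
(0, array([0., 0.]), array([0., 0.]), 0.0, np.float64(nan))
  return _methods._mean(a, axis=axis, dtype=dtype,
  ret = ret.dtype.type(ret / rcount)
```

View pics/w2.png

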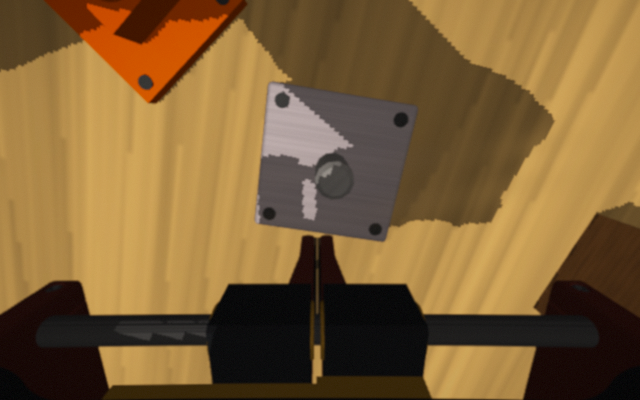

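```bash
python3 - <<'E'
from h import *
P,f=cloud("wrist"); p,r=tcp(); E=np.array(f["extrinsics"])
for q in (p, [501.6,48.2,70]):
    c=E[:3,:3].T@(np.array(q)-E[:3,3]); print(f["fx"]*c[0]/-c[2]+f["cx"], f["fy"]*c[1]/c[2]+f["cy"])
# finger tips in cloud
m=np.zeros((400,640),bool); m[232:262,300:345]=1
print(P[240:282:6,312].round(0).tolist())
print(p, R.from_matrix(E[:3,:3]).as_euler('xyz',degrees=True), r.inv().apply(E[:3,3]-p))
E
```

```text
316.59453764564626 226.5210164237743
334.22835830403994 181.93725665002646
[[496.0, 16.0, 88.0], [496.0, 16.0, 95.0], [496.0, 17.0, 103.0], [496.0, 16.0, 108.0], [496.0, 16.0, 115.0], [496.0, 17.0, 121.0], [496.0, 17.0, 126.0]]
[500.56066822   6.32999393  40.50447474] [-17.37136061  -0.02404522  13.11142951] [ 8.21234195e+01  6.37336631e-02 -2.01679509e+02]
```

```bash
python3 - <<'E'
from h import *
P,f=cloud("scene"); s=manip.state(); print(s["eef_pos"],s["ee_rot"],s["gripper_width"],s["wrist_force"])
cv2.imwrite("pics/s1.png",cv2.resize(f["color"][60:300,180:500,::-1],None,fx=2.4,fy=2.4))
W,g=cloud("wrist"); print(W[222:250:2,314].round(0).tolist())
E
```

```text
[500.55609663   6.28433606  40.50953642] [ 6.21806741e-01  7.83170717e-01  4.85482470e-05 -5.02645338e-05] 0.47772344728858585 [-0.19508779 -0.75843195  0.44872336]
[[499.0, 5.0, 30.0], [499.0, 4.0, 30.0], [499.0, 2.0, 30.0], [500.0, 0.0, 29.0], [500.0, -1.0, 29.0], [501.0, -4.0, 28.0], [504.0, -17.0, -0.0], [504.0, -19.0, -0.0], [497.0, 16.0, 82.0], [497.0, 15.0, 84.0], [497.0, 16.0, 88.0], [497.0, 15.0, 89.0], [497.0, 15.0, 93.0], [497.0, 15.0, 95.0]]
```

View pics/s1.png

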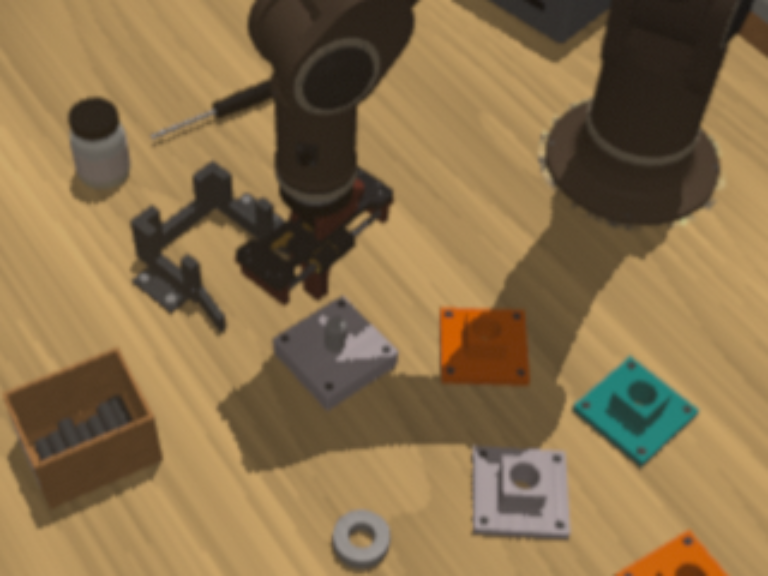

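```bash
python3 - <<'E'
from h import *
P,f=cloud("scene"); p,r=tcp()
m=(np.abs(P[...,0]-p[0])<60)&(np.abs(P[...,1]-p[1])<60)&(P[...,2]>50)&(P[...,2]<160)&~(np.hypot(P[...,0]-502,P[...,1]-48)<22)
vv,uu=np.nonzero(m); q=P[m]; o=np.argsort(q[:,2])[:400:20]
for i in o: print(uu[i],vv[i],q[i].round(0))
P,f=cloud("top"); print(P[:,:,2][(np.abs(P[...,0]-p[0])<40)&(np.abs(P[...,1]-p[1])<40)&(P[...,2]>45)].min())
E
```

```text
313 184 [500.  12.  77.]
309 181 [509.   7.  91.]
315 178 [494.  13.  99.]
311 179 [508.  16. 109.]
315 174 [495.  15. 120.]
312 174 [506.  17. 129.]
418.87551930239715
```

The scene view shows the fingertips at z≈78 although the state says TCP z=40: the tips sit ~38 mm above the reported TCP, so the grip closed above the shaft. I'll allow for that and re-grip.

```bash
python3 -m jog '{"turn":[[0,0,0.1],[0,0,0.1],[0,0,0],[0,0,0],[0,0,0]],"delta_pos":[[0,0,0],[0,0,0],[0.1,0,0],[0.1,0,0],[0.08,0,0]],"fingers":[1,1,1,1,1]}' 50
python3 - <<'E'
from h import *
go((501.7,48.2,4),4)
P,f=cloud("wrist"); p,r=tcp()
Q=r.inv().apply((P-p).reshape(-1,3)).reshape(P.shape)
m=(np.abs(Q[...,0])<14)&(np.abs(Q[...,1])<62)&(np.abs(Q[...,1])>40)&(Q[...,2]>-90)&(Q[...,2]<20)
q=Q[m];print(len(q)); 
for s in(1,-1):
    k=q[q[:,1]*s>0]; print(np.percentile(k,[1,50,99],axis=0).round(1).tolist())
E
```

```text
clock: 7.35
eef_pos: [497.4, 49.5, 40.5]
ee_rot: [0.681, 0.733, 0.0, -0.0]
wrist_force: [0.3, -1.0, 0.4]
gripper_width: 46.7
finger_force: 0.0
dpos(before turn) [-0.011  0.028  0.243] turn [-0.    -0.001  0.004]
1006
[[-13.7, 40.2, 9.0], [0.5, 47.7, 10.5], [13.9, 55.5, 12.4]]
[[-13.5, -47.8, 9.2], [0.5, -43.7, 10.6], [13.7, -40.1, 13.6]]
```

```bash
python3 -m jog '{"turn":[[0,0,0],[0,0,0],[0,0,0],[0,0,0],[0,0,0],[0,0,0],[0,0,0],[0,0,0],[0,0,0],[0,0,0],[0,0,0]],"delta_pos":[[-0.011,0.028,0],[0,0,0.06],[0,0,0.06],[0,0,0.06],[0,0,0.06],[0,0,0],[0,0,0],[0,0,0],[0,0,0],[0,0,0],[0,0,0]],"fingers":[0.1,0.1,0.1,0.1,-1,-1,-1,-1,-1,-1,-1]}' 50
python3 - <<'E'
from h import *
print(manip.state()["gripper_width"])
P,f=cloud("scene"); p,r=tcp()
m=(np.abs(P[...,0]-p[0])<40)&(np.abs(P[...,1]-p[1])<25)&(P[...,2]>33)&(P[...,2]<160)
print(np.percentile(P[m][:,2],[0,1,5,10]))
E
```

```text
clock: 8.78
eef_pos: [501.8, 46.4, 4.5]
ee_rot: [0.682, 0.732, -0.0, -0.0]
wrist_force: [-0.2, -1.6, -4.6]
gripper_width: 23.3
finger_force: 50.0
23.306217384623697
[33.01127967 33.04580321 33.54069075 34.36403293]
```

Gripped at 23.3 mm with 50 N. Align and drag.

```bash
python3 -m jog '{"turn":[[0,0,-0.067],[0,0,-0.067],[0,0,-0.066],[0,0,0],[0,0,0],[0,0,0],[0,0,0],[0,0,0]],"delta_pos":[[0,0,0],[0,0,0],[0,0,0],[-0.12,-0.017,0],[-0.12,-0.017,0],[-0.12,-0.017,0],[-0.12,-0.018,0],[0,0,0]],"fingers":[-1,-1,-1,-1,-1,-1,-1,-1]}' 50
python3 - <<'E'
from h import *
p,r=tcp()
a=np.radians(13); x=np.array([np.sin(a),-np.cos(a)]); y=np.array([np.cos(a),np.sin(a)])
print("tcp nest",(p[:2]-[539.5,-162.5])@x,(p[:2]-[539.5,-162.5])@y)
for n in("top","scene","wrist"):
    P,f=cloud(n)
    print(n,"body",rect(P,p+[0,0,0],85,22,32))
    for k in(-1,1): pass
E
```

```text
clock: 9.82
eef_pos: [508.1, -28.5, 4.6]
ee_rot: [0.624, 0.782, -0.0, 0.0]
wrist_force: [-0.4, 1.0, -4.7]
gripper_width: 22.9
finger_force: 50.0
tcp nest -137.63777876004096 -0.46154196241013423
top body (130, array([521. ,  23.4]), array([26. , 66.5]), 76.8, np.float64(30.0))
scene body (490, array([514.7, -23.6]), array([123.1, 106.1]), 13.2, np.float64(29.8))
wrist body (16774, array([507.4, -24. ]), array([104.9, 103.5]), 13.0, np.float64(29.9))
```

```bash
python3 -m jog '{"turn":[[0,0,0],[0,0,0],[0,0,0],[0,0,0],[0,0,0],[0,0,0],[0,0,0],[0,0,0],[0,0,0],[0,0,0],[0,0,0],[0,0,0]],"delta_pos":[[-0.08,0,0],[-0.08,0,0],[-0.08,0,0],[-0.08,0,0],[-0.08,0,0],[-0.08,0,0],[-0.08,0,0],[-0.08,0,0],[-0.08,0,0],[-0.08,0,0],[-0.08,0,0],[0,0,0]],"fingers":[-1,-1,-1,-1,-1,-1,-1,-1,-1,-1,-1,-1]}' 50
python3 - <<'E'
from h import *
p,r=tcp()
a=np.radians(13); x=np.array([np.sin(a),-np.cos(a)]); y=np.array([np.cos(a),np.sin(a)])
print(p,"tcp nest",(p[:2]-[539.5,-162.5])@x,(p[:2]-[539.5,-162.5])@y)
P,f=cloud("wrist","w3"); m=(np.hypot(P[...,0]-p[0],P[...,1]-p[1])<80)&(np.abs(P[...,2]-30)<1.8)
q=P[m][:,:2]; print(rect(P,p,80,28,32)); print(np.percentile(q@x,[.5,99.5]),np.percentile(q@y,[.5,99.5]), p[:2]@x,p[:2]@y)
E
```

```text
clock: 11.48
eef_pos: [538.0, -156.1, 4.6]
ee_rot: [0.623, 0.782, -0.0, 0.0]
wrist_force: [-0.4, 0.7, -4.3]
gripper_width: 22.7
finger_force: 50.0
[ 537.99532171 -156.14772249    4.56904168] tcp nest -6.527948018580197 -0.03716196411130768
(16532, array([ 537.4, -154.1]), array([135. , 103.8]), 13.1, np.float64(30.0))
[219.86817186 320.70449739] [435.23896118 542.35451567] 273.1682813275357 489.080941656645
```

View pics/w3.png

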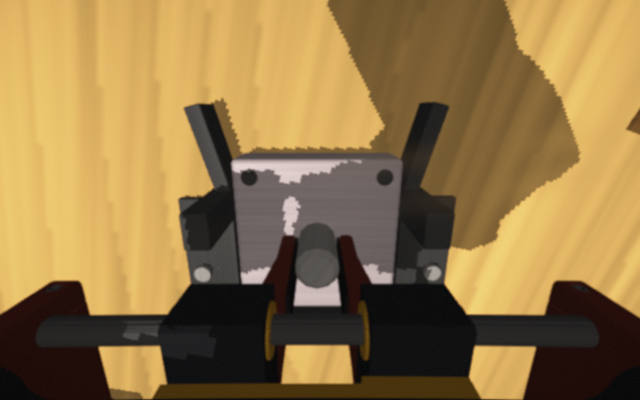

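Body is inside the rails, centred at about (317,230); ~10 mm to go. Feel for the stop in small steps.

```bash
python3 -m jog '{"turn":[[0,0,0],[0,0,0],[0,0,0],[0,0,0]],"delta_pos":[[-0.014,0,0],[-0.014,0,0],[-0.014,0,0],[0,0,0]],"fingers":[-1,-1,-1,-1]}' 50
python3 -m jog '{"turn":[[0,0,0],[0,0,0]],"delta_pos":[[-0.014,0,0],[0,0,0]],"fingers":[-1,-1]}' 50
python3 -m jog '{"turn":[[0,0,0],[0,0,0]],"delta_pos":[[-0.014,0,0],[0,0,0]],"fingers":[-1,-1]}' 50
```

```text
clock: 12.02
eef_pos: [539.3, -161.0, 4.5]
ee_rot: [0.622, 0.783, -0.0, 0.0]
wrist_force: [0.4, -0.6, -4.8]
gripper_width: 22.8
finger_force: 50.0
clock: 12.28
eef_pos: [539.8, -163.2, 4.5]
ee_rot: [0.622, 0.783, -0.0, 0.0]
wrist_force: [0.6, -0.1, -4.5]
gripper_width: 23.2
finger_force: 50.0
clock: 12.52
eef_pos: [539.9, -164.2, 4.5]
ee_rot: [0.622, 0.783, 0.0, -0.001]
wrist_force: [-1.9, 3.8, -1.7]
gripper_width: 22.8
finger_force: 50.0
```

Contact starting; a little more.

```bash
python3 -m jog '{"turn":[[0,0,0],[0,0,0],[0,0,0]],"delta_pos":[[-0.01,0,0],[0,0,0],[0,0,0]],"fingers":[-1,-1,-1]}' 50
python3 -m jog '{"turn":[[0,0,0],[0,0,0],[0,0,0]],"delta_pos":[[-0.014,0,0],[0,0,0],[0,0,0]],"fingers":[-1,-1,-1]}' 50
```

```text
clock: 12.9
eef_pos: [539.9, -164.2, 4.5]
ee_rot: [0.622, 0.783, 0.001, -0.002]
wrist_force: [-3.2, 8.0, 1.5]
gripper_width: 23.1
finger_force: 50.0
clock: 13.28
eef_pos: [539.9, -164.0, 4.5]
ee_rot: [0.621, 0.784, 0.001, -0.003]
wrist_force: [-4.6, 13.0, 5.8]
gripper_width: 23.4
finger_force: 50.0
```

```bash
python3 -m jog '{"turn":[[0,0,0],[0,0,0],[0,0,0],[0,0,0],[0,0,0],[0,0,0],[0,0,0],[0,0,0],[0,0,0],[0,0,0]],"delta_pos":[[0.02,0,0],[0,0,0],[0,0,0],[0,0,0],[0,0,-0.1],[0,0,-0.25],[0,0,-0.3],[0,0,-0.3],[0,0,-0.2],[0,0,0]],"fingers":[-1,0.1,0.1,0.1,0.1,0.1,1,1,1,1]}' 40
python3 - <<'E'
from h import *
a=np.radians(13)
P,f=cloud("wrist","w4"); p,r=tcp()
print("wrist body",rect(P,(540,-163),85,27,33),"shaft",rect(P,(540,-163),20,60,76),"posts",rect(P,(543,-175),110,60,76))
for a in np.radians([12.5,13,13.5]):
    x=np.array([np.sin(a),-np.cos(a)]); y=np.array([np.cos(a),np.sin(a)])
    m=(np.hypot(P[...,0]-543,P[...,1]+175)<100)&(np.abs(P[...,2]-69)<4); q=P[m][:,:2]
    q=q[np.hypot(*(q-[540,-163]).T)>30]
    u,w=q@x,q@y; fr=u<u.min()+25; mid=(w.min()+w.max())/2
    print("front posts inner", w[fr&(w<mid)].max(), w[fr&(w>mid)].min(), "front x",u.min()); 
    s=P[(np.hypot(P[...,0]-540,P[...,1]+163)<20)&(P[...,2]>60)][:,:2].mean(0); print("shaft",s,s@x,s@y)
P,f=cloud("top"); print("spacer",rect(P,(608,255),45,14,26),"cover hub",rect(P,(433,302),45,35,50))
P,f=cloud("scene"); print("shaft",rect(P,(540,-163),20,60,76),"spacer",rect(P,(608,255),45,14,26),"cover hub",rect(P,(433,302),45,35,50))
go((608,256,145),13)
E
```

```text
clock: 14.52
eef_pos: [542.0, -166.4, 180.4]
ee_rot: [0.622, 0.783, 0.002, 0.002]
wrist_force: [-0.2, 0.5, -0.3]
gripper_width: 85.0
finger_force: 0.0
wrist body (6901, array([ 539.8, -165.5]), array([134.7, 121.2]), 13.6, np.float64(29.9)) shaft (380, array([ 539.4, -162.2]), array([23. , 23.1]), 26.3, np.float64(69.3)) posts (2263, array([ 542.2, -175. ]), array([136.1, 106.1]), 13.4, np.float64(68.7))
front posts inner 437.10351857032686 544.5181521681848 front x 234.35845559576225
shaft [ 538.9184001  -149.84606905] 262.9374093570044 493.7112568425756
front posts inner 435.0207997786978 542.4197568342204 front x 239.16576977164002
shaft [ 538.9184001  -149.84606905] 267.2357863149249 491.39792519412646
front posts inner 432.9049524689141 540.2800541357096 front x 243.53152128038195
shaft [ 538.9184001  -149.84606905] 271.51381223307203 489.04717169114946
spacer (336, array([607. , 253.5]), array([58.2, 56.5]), 3.0, np.float64(19.6)) cover hub (260, array([432.7, 302. ]), array([47.6, 47.5]), 51.9, np.float64(41.9))
shaft (58, array([ 540. , -162.6]), array([22.8, 23.3]), 22.2, np.float64(69.3)) spacer (347, array([609.3, 256.2]), array([58.9, 58.5]), 22.2, np.float64(21.0)) cover hub (240, array([434.8, 302.2]), array([49. , 45.9]), 52.4, np.float64(43.1))
dpos(before turn) [2.634 1.078 0.211] turn [-0.001 -0.001  0.001]
```

View pics/w4.png

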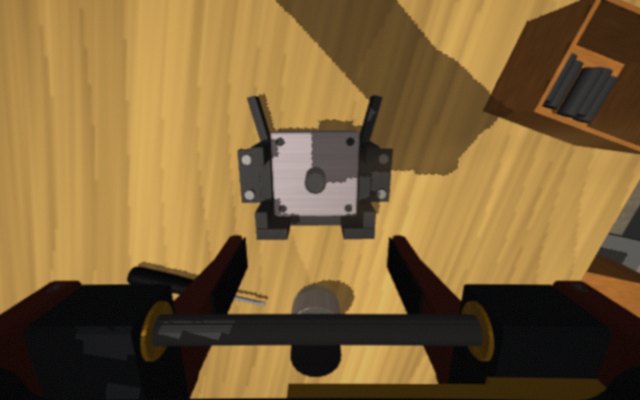

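Body is flush at the stop, shaft at (316,180); jar and screwdriver are untouched. On to the spacer, measuring it from the same tool pose.

```bash
python3 -m jog '{"turn":[[0,0,0],[0,0,0],[0,0,0],[0,0,0],[0,0,0],[0,0,0],[0,0,0],[0,0,0],[0,0,0],[0,0,0],[0,0,0]],"delta_pos":[[0.26,0.106,0],[0.26,0.106,0],[0.26,0.106,0],[0.26,0.106,0],[0.26,0.106,0],[0.26,0.106,0],[0.26,0.106,0],[0.26,0.106,0],[0.26,0.106,0],[0.26,0.106,0],[0,0,0]],"fingers":[1,1,1,1,1,1,1,1,1,1,1]}' 40
python3 - <<'E'
from h import *
P,f=cloud("wrist"); p,r=tcp(); print(p)
m=(np.hypot(P[...,0]-608,P[...,1]-255)<45)&(np.abs(P[...,2]-20)<3); q=P[m][:,:2]
c,rad=cv2.minEnclosingCircle(q.astype(np.float32)); print(len(q),c,rad,q.mean(0)); print(rect(P,(608,255),45,17,23))
print(rect(P,(433,302),50,36,48))
go((*c,180),13)
E
```

```text
clock: 16.05
eef_pos: [605.5, 254.6, 174.6]
ee_rot: [0.62, 0.785, -0.001, -0.001]
wrist_force: [-0.3, -0.6, -0.4]
gripper_width: 87.8
finger_force: 0.0
[605.99678027 251.47871174 174.9132926 ]
1415 (608.9456787109375, 257.123779296875) 29.765470504760742 [608.75254983 257.97117304]
(1415, array([608.9, 257.1]), array([58.9, 58.1]), 58.5, np.float64(19.8))
(1443, array([435. , 303.4]), array([47.3, 47.1]), 52.5, np.float64(41.8))
dpos(before turn) [ 0.032  0.028 -0.034] turn [-0.004  0.001  0.005]
```

```bash
python3 -m jog '{"turn":[[0,0,0],[0,0,0],[0,0,0],[0,0,0],[0,0,0],[0,0,0],[0,0,0],[0,0,0]],"delta_pos":[[0.032,0.028,0],[0,0,0.27],[0,0,0.27],[0,0,0.27],[0,0,0.27],[0,0,0.2],[0,0,0.05],[0,0,0]],"fingers":[1,1,1,1,1,1,1,1]}' 40
python3 - <<'E'
from h import *
print(tcp()[0]); go((608.9,257.1,-33),13)
P,f=cloud("scene"); p,r=tcp()
Q=r.inv().apply((P-p).reshape(-1,3)).reshape(P.shape)
m=(np.abs(Q[...,0])<16)&(np.abs(Q[...,1])<62)&(np.abs(Q[...,1])>40)&(P[...,2]>4)&(P[...,2]<80)
print(np.percentile(P[m][:,2],[0,1,3,5,10]))
E
```

```text
clock: 17.1
eef_pos: [610.6, 255.1, -22.1]
ee_rot: [0.623, 0.783, -0.0, 0.0]
wrist_force: [0.3, -0.2, -0.4]
gripper_width: 88.0
finger_force: 0.0
[610.62440554 255.11258229 -22.1066346 ]
dpos(before turn) [ 0.016 -0.008  0.073] turn [ 0.  0. -0.]
[4.03709644 4.1210092  4.28880145 4.31709886 4.90920722]
```

```bash
python3 -m jog '{"turn":[[0,0,0],[0,0,0],[0,0,0],[0,0,0]],"delta_pos":[[0.016,-0.008,0.03],[0,0,0.03],[0,0,0.01],[0,0,0]],"fingers":[1,1,1,1]}' 40
python3 -m jog '{"turn":[[0,0,0],[0,0,0],[0,0,0],[0,0,0],[0,0,0],[0,0,0],[0,0,0],[0,0,0]],"delta_pos":[[0,0,0],[0,0,0],[0,0,0],[0,0,0],[0,0,0],[0,0,0],[0,0,0],[0,0,0]],"fingers":[-1,-1,-1,-1,-1,-1,-1,-1]}' 40
```

```text
clock: 17.65
eef_pos: [608.4, 257.9, -33.0]
ee_rot: [0.622, 0.783, -0.0, -0.0]
wrist_force: [0.1, 0.2, -0.3]
gripper_width: 87.9
finger_force: 0.0
clock: 18.65
eef_pos: [608.6, 258.0, -32.9]
ee_rot: [0.622, 0.783, 0.0, 0.0]
wrist_force: [1.8, 0.2, 0.5]
gripper_width: 59.7
finger_force: 40.0
```

```bash
python3 -m jog '{"turn":[[0,0,0],[0,0,0],[0,0,0],[0,0,0],[0,0,0],[0,0,0]],"delta_pos":[[0,0,-0.1],[0,0,-0.25],[0,0,-0.25],[0,0,-0.25],[0,0,-0.15],[0,0,0]],"fingers":[-1,-1,-1,-1,-1,-1]}' 40
python3 - <<'E'
from h import *
go((539.3,-161.6,117),13)
E
```

```text
clock: 19.4
eef_pos: [609.5, 258.4, 119.6]
ee_rot: [0.622, 0.783, 0.002, 0.001]
wrist_force: [-0.5, 0.8, -1.8]
gripper_width: 59.5
finger_force: 40.0
dpos(before turn) [-2.622 -1.088  0.01 ] turn [ 0.005 -0.002  0.001]
```

```bash
python3 -m jog '{"turn":[[0,0,0],[0,0,0],[0,0,0],[0,0,0],[0,0,0],[0,0,0],[0,0,0],[0,0,0],[0,0,0],[0,0,0],[0,0,0],[0,0,0],[0,0,0]],"delta_pos":[[-0.15,-0.06,0],[-0.26,-0.11,0],[-0.26,-0.11,0],[-0.26,-0.11,0],[-0.26,-0.11,0],[-0.26,-0.11,0],[-0.26,-0.11,0],[-0.26,-0.11,0],[-0.26,-0.11,0],[-0.26,-0.11,0],[-0.13,-0.038,0.1],[0,0,0.1],[0,0,0]],"fingers":[-1,-1,-1,-1,-1,-1,-1,-1,-1,-1,-1,-1,-1]}' 40
python3 - <<'E'
from h import *
P,f=cloud("wrist","w5"); p,r=tcp(); print(p,manip.state()["gripper_width"]); go((539.3,-161.6,60),13)
Q=P[(np.hypot(P[...,0]-p[0],P[...,1]-p[1])<32)]; z=Q[:,2]
h,e=np.histogram(z,np.arange(60,130,4)); print(dict(zip(e,h)))
E
```

```text
clock: 21.02
eef_pos: [536.3, -160.8, 85.0]
ee_rot: [0.622, 0.783, -0.001, -0.002]
wrist_force: [-0.0, 1.0, -1.5]
gripper_width: 59.6
finger_force: 40.0
[ 537.24082799 -160.53723805   85.90076957] 59.69286745868455
dpos(before turn) [-0.01   0.012  0.173] turn [-0.003 -0.002  0.003]
{np.int64(60): np.int64(3), np.int64(64): np.int64(0), np.int64(68): np.int64(0), np.int64(72): np.int64(0), np.int64(76): np.int64(0), np.int64(80): np.int64(0), np.int64(84): np.int64(0), np.int64(88): np.int64(0), np.int64(92): np.int64(0), np.int64(96): np.int64(0), np.int64(100): np.int64(0), np.int64(104): np.int64(0), np.int64(108): np.int64(0), np.int64(112): np.int64(0), np.int64(116): np.int64(34), np.int64(120): np.int64(313), np.int64(124): np.int64(383)}
```

View pics/w5.png

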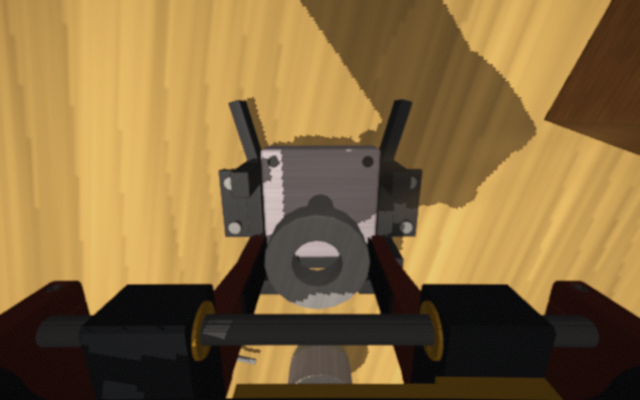

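Spacer in hand at (317,260), level, shaft behind it at (320,205). Correct and measure the ring in hand.

```bash
python3 -m jog '{"turn":[[0,0,0],[0,0,0],[0,0,0],[0,0,0]],"delta_pos":[[-0.01,0.012,0.12],[0,0,0.1],[0,0,0],[0,0,0]],"fingers":[-1,-1,-1,-1]}' 40
python3 - <<'E'
from h import *
P,f=cloud("wrist"); p,r=tcp(); print(p)
z0=p[2]+53
m=(np.hypot(P[...,0]-p[0],P[...,1]-p[1])<36)&(np.abs(P[...,2]-z0)<4)
m=cv2.morphologyEx(m.astype(np.uint8),cv2.MORPH_OPEN,np.ones((3,3)))>0
q=P[m]; print(len(q),np.median(q[:,2]),z0); print(cv2.minEnclosingCircle(q[:,:2].astype(np.float32)))
# bore rim: inner contour circle
cs,hi=cv2.findContours(m.astype(np.uint8),cv2.RETR_CCOMP,cv2.CHAIN_APPROX_NONE)
for c,hh in zip(cs,hi[0]):
    if len(c)>30:
        w=onplane(f,c.reshape(-1,2),np.median(q[:,2])); A=np.c_[2*w[:,:2],np.ones(len(w))]
        s=np.linalg.lstsq(A,(w[:,:2]**2).sum(1),rcond=None)[0]; print(hh[3],len(c),s[:2],np.sqrt(s[2]+s[:2]@s[:2]))
go((539.3,-161.6,50),13)
E
```

```text
clock: 21.58
eef_pos: [540.4, -162.8, 54.0]
ee_rot: [0.622, 0.783, -0.0, -0.0]
wrist_force: [0.7, -0.6, -2.4]
gripper_width: 59.8
finger_force: 40.0
[ 540.60921716 -162.91858797   54.27805079]
6468 106.75726525541805 107.27805078614698
((539.7369995117188, -159.02352905273438), 34.78358840942383)
-1 325 [ 540.41222171 -163.10376087] 29.540921491655208
2 142 [ 540.19465538 -162.68032471] 13.630474578777006
dpos(before turn) [ 0.011 -0.007  0.029] turn [0.    0.    0.001]
```

```bash
python3 -m jog '{"turn":[[0,0,0],[0,0,0],[0,0,0],[0,0,0],[0,0,0],[0,0,0]],"delta_pos":[[0.007,-0.005,0],[0,0,0.05],[0,0,0.05],[0,0,0.05],[0,0,0.04],[0,0,0]],"fingers":[-1,-1,-1,-1,-1,-1]}' 40
```

```text
clock: 22.38
eef_pos: [538.9, -161.9, 24.9]
ee_rot: [0.622, 0.783, -0.0, -0.001]
wrist_force: [0.6, -0.4, -1.6]
gripper_width: 60.0
finger_force: 40.0
```

```bash
python3 -m jog '{"turn":[[0,0,0],[0,0,0],[0,0,0],[0,0,0],[0,0,0]],"delta_pos":[[0,0,0.05],[0,0,0.05],[0,0,0.05],[0,0,0.02],[0,0,0]],"fingers":[-1,-1,-1,-1,-1]}' 40
python3 -m jog '{"turn":[[0,0,0],[0,0,0],[0,0,0]],"delta_pos":[[0,0,0.01],[0,0,0.006],[0,0,0]],"fingers":[-1,-1,-1]}' 40
```

```text
clock: 23.0
eef_pos: [539.2, -161.9, -0.2]
ee_rot: [0.622, 0.783, -0.0, -0.0]
wrist_force: [0.5, -0.2, -1.5]
gripper_width: 59.8
finger_force: 40.0
clock: 23.38
eef_pos: [539.4, -161.9, -2.3]
ee_rot: [0.622, 0.783, 0.0, 0.0]
wrist_force: [-0.5, 0.3, -2.7]
gripper_width: 60.0
finger_force: 40.0
```

```bash
python3 -m jog '{"turn":[[0,0,0],[0,0,0],[0,0,0],[0,0,0],[0,0,0],[0,0,0]],"delta_pos":[[0,0,0.006],[0,0,0],[0,0,0],[0,0,0],[0,0,0],[0,0,0]],"fingers":[-1,-1,0.8,0.8,0.8,0.8]}' 40
python3 -m jog '{"turn":[[0,0,0],[0,0,0],[0,0,0],[0,0,0],[0,0,0],[0,0,0]],"delta_pos":[[0,0,-0.1],[0,0,-0.25],[0,0,-0.3],[0,0,-0.3],[0,0,-0.25],[0,0,0]],"fingers":[0.8,1,1,1,1,1]}' 40
python3 - <<'E'
from h import *
P,f=cloud("wrist"); p,r=tcp(); print(p)
print("spacer",rect(P,(539.5,-162),36,44,56),"shaft",rect(P,(539.5,-162),22,61,76),"posts",rect(P,(543,-175),110,60,76))
m=(np.hypot(P[...,0]-539,P[...,1]+162)<36)&(np.abs(P[...,2]-50)<4); print(np.median(P[m][:,2]))
a=np.radians(13); x=np.array([np.sin(a),-np.cos(a)]); b=P[m][:,:2]; print(np.polyfit(b@x,P[m][:,2],1))
go((434.5,303,183),52.5)
E
```

```text
clock: 24.12
eef_pos: [539.4, -161.9, -3.3]
ee_rot: [0.622, 0.783, 0.0, 0.0]
wrist_force: [-0.7, 0.3, -1.2]
gripper_width: 79.2
finger_force: 0.0
clock: 24.88
eef_pos: [541.2, -162.7, 180.7]
ee_rot: [0.622, 0.783, 0.002, 0.003]
wrist_force: [0.1, -0.6, -0.2]
gripper_width: 87.7
finger_force: 0.0
[ 540.1528066  -162.17538943  178.71097582]
spacer (1599, array([ 539.4, -162.6]), array([58.6, 58.6]), 58.3, np.float64(49.8)) shaft (373, array([ 539.3, -162. ]), array([23.2, 22.8]), 2.1, np.float64(69.5)) posts (2250, array([ 542.4, -174.9]), array([136. , 106.2]), 13.4, np.float64(68.8))
49.79937590868309
[3.28735981e-03 4.88812836e+01]
dpos(before turn) [ 3.18   0.014 -0.031] turn [ 0.004  0.003 -0.877]
```

Spacer is flat (top 49.8 mm). Now the cover.

```bash
python3 -m jog '{"turn":[[0,0,0],[0,0,0],[0,0,0],[0,0,0],[0,0,0],[0,0,0],[0,0,0],[0,0,0],[0,0,0],[0,0,0],[0,0,0],[0,0,-0.22],[0,0,-0.22],[0,0,-0.22],[0,0,-0.217],[0,0,0]],"delta_pos":[[0.29,0,0],[0.29,0,0],[0.29,0,0],[0.29,0,0],[0.29,0,0],[0.29,0,0],[0.29,0,0],[0.29,0,0],[0.29,0,0],[0.29,0,0],[0.28,0.014,0],[0,0,0],[0,0,0],[0,0,0],[0,0,0],[0,0,0]],"fingers":[1,1,1,1,1,1,1,1,1,1,1,1,1,1,1,1]}' 40
python3 - <<'E'
from h import *
P,f=cloud("wrist","w6"); p,r=tcp(); print(p)
print("plate",rect(P,(434.5,303),80,9,15),"hub",rect(P,(434.5,303),45,38,46))
h=rect(P,(434.5,303),45,38,46)
go((*h[1],5),h[3])
E
```

```text
clock: 26.92
eef_pos: [433.1, 302.6, 175.8]
ee_rot: [0.322, 0.947, -0.001, -0.001]
wrist_force: [0.4, -0.2, -0.2]
gripper_width: 87.5
finger_force: 0.0
[433.21892423 302.66839145 175.9561783 ]
plate (4559, array([434. , 303.7]), array([100.4,  99.3]), 52.4, np.float64(12.0)) hub (1002, array([434.2, 303.6]), array([46. , 46.5]), 53.0, np.float64(41.9))
dpos(before turn) [-0.002  0.011  1.14 ] turn [-0.002 -0.001 -0.016]
```

View pics/w6.png

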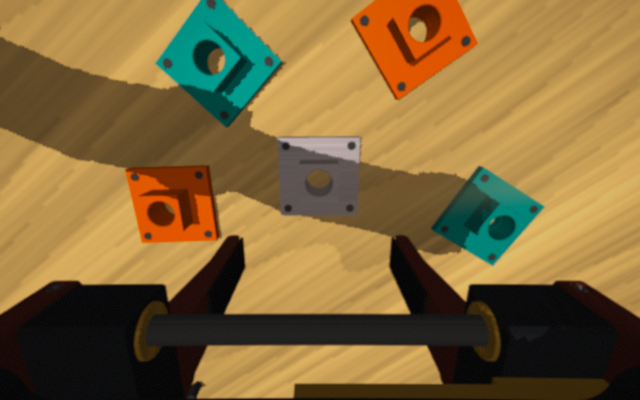

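Grey cover at (318,176), square with the tool, decoys clear. Descend and grip the hub.

```bash
python3 -m jog '{"turn":[[0,0,-0.016],[0,0,0],[0,0,0],[0,0,0],[0,0,0],[0,0,0],[0,0,0]],"delta_pos":[[0,0.008,0.1],[0,0,0.3],[0,0,0.3],[0,0,0.3],[0,0,0.2],[0,0,0.08],[0,0,0]],"fingers":[1,1,1,1,1,1,1]}' 40
python3 -m jog '{"turn":[[0,0,0],[0,0,0],[0,0,0],[0,0,0],[0,0,0],[0,0,0],[0,0,0],[0,0,0],[0,0,0]],"delta_pos":[[0,0,0.007],[0,0,0],[0,0,0],[0,0,0],[0,0,0],[0,0,0],[0,0,0],[0,0,0],[0,0,0]],"fingers":[0.1,-1,-1,-1,-1,-1,-1,-1,-1]}' 40
```

```text
clock: 27.85
eef_pos: [434.0, 303.7, -16.0]
ee_rot: [0.316, 0.949, -0.001, -0.0]
wrist_force: [-0.4, -0.9, -0.1]
gripper_width: 87.5
finger_force: 0.0
clock: 28.98
eef_pos: [434.5, 304.2, -16.0]
ee_rot: [0.315, 0.949, 0.0, 0.0]
wrist_force: [-0.8, -0.9, 4.5]
gripper_width: 45.7
finger_force: 40.0
```

```bash
python3 -m jog '{"turn":[[0,0,0],[0,0,0],[0,0,0],[0,0,0],[0,0,0],[0,0,0.18],[0,0,0.18],[0,0,0.18],[0,0,0.18],[0,0,0.16],[0,0,0]],"delta_pos":[[0,0,-0.1],[0,0,-0.25],[0,0,-0.25],[0,0,-0.25],[0,0,-0.1],[0,0,0],[0,0,0],[0,0,0],[0,0,0],[0,0,0],[0,0,0]],"fingers":[-1,-1,-1,-1,-1,-1,-1,-1,-1,-1,-1]}' 40
python3 - <<'E'
from h import *
go((539.0,-160.7,128),13.3)
E
```

```text
clock: 30.35
eef_pos: [433.7, 303.8, 125.3]
ee_rot: [0.618, 0.786, -0.001, -0.0]
wrist_force: [-0.0, -0.3, -4.2]
gripper_width: 45.6
finger_force: 40.0
dpos(before turn) [-3.175 -0.052 -0.015] turn [-0.002  0.001  0.009]
```

```bash
python3 -m jog '{"turn":[[0,0,0.009],[0,0,0],[0,0,0],[0,0,0],[0,0,0],[0,0,0],[0,0,0],[0,0,0],[0,0,0],[0,0,0],[0,0,0],[0,0,0],[0,0,0],[0,0,0],[0,0,0],[0,0,0]],"delta_pos":[[-0.12,0,0],[-0.25,0,0],[-0.26,-0.01,0],[-0.26,-0.01,0],[-0.26,-0.01,0],[-0.26,-0.01,0],[-0.26,-0.01,0],[-0.26,0,0],[-0.26,0,0],[-0.26,0,0],[-0.26,0,0],[-0.26,0,0],[-0.15,0,0],[-0.055,0,0],[0,0,0],[0,0,0]],"fingers":[-1,-1,-1,-1,-1,-1,-1,-1,-1,-1,-1,-1,-1,-1,-1,-1]}' 40
python3 - <<'E'
from h import *
p,r=tcp(); print(p, r.as_matrix()[:,1]); go((539.0,-160.7,78),13.3)
P,f=cloud("wrist"); print(p[2]+16+12,p[2]+16+42)
for nm,a,b in(("plate",28,75),("hub",58,40)):
    print(nm,rect(P,p,b,p[2]+a-3,p[2]+a+3))
E
```

```text
clock: 32.35
eef_pos: [536.0, -159.9, 126.0]
ee_rot: [0.62, 0.784, 0.0, -0.0]
wrist_force: [-0.3, 0.4, -3.7]
gripper_width: 46.1
finger_force: 40.0
[ 535.99645548 -159.91179793  126.03381225] [ 9.73065822e-01  2.30527324e-01 -2.42716691e-04]
dpos(before turn) [-0.01   0.018  0.32 ] turn [-0.    -0.001  0.001]
154.03381224918635 184.03381224918635
plate (11367, array([ 536.2, -160.6]), array([100.6, 101.3]), 13.1, np.float64(154.0))
hub (4521, array([ 536. , -160.2]), array([63.3, 47.1]), 12.9, np.float64(183.9))
```

```bash
python3 -m jog '{"turn":[[0,0,0],[0,0,0],[0,0,0],[0,0,0],[0,0,0]],"delta_pos":[[-0.006,0.018,0.1],[0,0,0.15],[0,0,0.13],[0,0,0.04],[0,0,0]],"fingers":[-1,-1,-1,-1,-1]}' 40
python3 - <<'E'
from h import *
p,r=tcp(); print(p); go((538.9,-160.1,60),13.3)
P,f=cloud("wrist")
print("plate",rect(P,p,75,p[2]+26,p[2]+30))
P,f=cloud("top"); print("top posts",rect(P,(543,-175),110,60,76))
E
```

```text
clock: 33.02
eef_pos: [538.9, -161.1, 62.7]
ee_rot: [0.621, 0.784, -0.0, -0.0]
wrist_force: [-0.1, -1.1, -4.1]
gripper_width: 45.7
finger_force: 40.0
[ 538.89559249 -161.11786037   62.67917307]
dpos(before turn) [0.007 0.002 0.018] turn [-0.001 -0.    -0.001]
plate (11165, array([ 539. , -161.8]), array([100.4, 101.6]), 12.9, np.float64(90.7))
top posts (116, array([ 534.1, -147.6]), array([136.1,  46.5]), 13.1, np.float64(69.0))
```

```bash
python3 -m jog '{"turn":[[0,0,0],[0,0,0],[0,0,0],[0,0,0],[0,0,0],[0,0,0]],"delta_pos":[[0.008,0,0],[0,0,0.03],[0,0,0.03],[0,0,0.03],[0,0,0.03],[0,0,0]],"fingers":[-1,-1,-1,-1,-1,-1]}' 40
python3 -m jog '{"turn":[[0,0,0],[0,0,0],[0,0,0],[0,0,0]],"delta_pos":[[0,0,0.025],[0,0,0.025],[0,0,0.012],[0,0,0]],"fingers":[-1,-1,-1,-1]}' 40
```

```text
clock: 33.88
eef_pos: [538.5, -160.1, 44.7]
ee_rot: [0.621, 0.784, -0.0, -0.0]
wrist_force: [0.5, 0.2, -4.9]
gripper_width: 45.3
finger_force: 40.0
clock: 34.38
eef_pos: [538.7, -160.2, 35.7]
ee_rot: [0.621, 0.784, -0.0, -0.0]
wrist_force: [0.4, -0.3, -3.9]
gripper_width: 45.7
finger_force: 40.0
```

```bash
python3 -m jog '{"turn":[[0,0,0],[0,0,0],[0,0,0]],"delta_pos":[[0,0,0.008],[0,0,0.004],[0,0,0]],"fingers":[-1,-1,-1]}' 40
python3 -m jog '{"turn":[[0,0,0],[0,0,0],[0,0,0]],"delta_pos":[[0,0,0.004],[0,0,0],[0,0,0]],"fingers":[-1,-1,-1]}' 40
```

```text
clock: 34.75
eef_pos: [538.8, -160.2, 34.1]
ee_rot: [0.621, 0.784, 0.0, -0.0]
wrist_force: [-0.5, -0.1, -4.3]
gripper_width: 45.7
finger_force: 40.0
clock: 35.12
eef_pos: [538.9, -160.2, 34.0]
ee_rot: [0.621, 0.784, 0.0, 0.0]
wrist_force: [-3.5, 1.1, 6.3]
gripper_width: 45.7
finger_force: 40.0
```

Contact felt. Release and rise.

```bash
python3 -m jog '{"turn":[[0,0,0],[0,0,0],[0,0,0],[0,0,0],[0,0,0],[0,0,0],[0,0,0],[0,0,0],[0,0,0],[0,0,0]],"delta_pos":[[0,0,-0.003],[0,0,0],[0,0,0],[0,0,0],[0,0,-0.1],[0,0,-0.2],[0,0,-0.25],[0,0,-0.25],[0,0,-0.2],[0,0,0]],"fingers":[0.5,0.5,0.5,0.5,0.5,0.5,0.5,1,1,1]}' 40
python3 - <<'E'
from h import *
P,f=cloud("wrist","w7"); print(manip.state()["wrist_force"])
print("plate",rect(P,(539,-161),66,59,64.5),"hub",rect(P,(539,-161),45,88,97),"posts",rect(P,(543,-175),110,66,76))
m=(np.abs(P[...,0]-539)<45)&(np.abs(P[...,1]+161)<35)&(np.abs(P[...,2]-62)<5)
q=P[m]; print(np.linalg.lstsq(np.c_[q[:,0]-539,q[:,1]+161,np.ones(len(q))],q[:,2],rcond=None)[0])
E
```

```text
clock: 36.38
eef_pos: [540.4, -160.8, 187.2]
ee_rot: [0.621, 0.784, 0.002, 0.002]
wrist_force: [0.4, -0.2, -0.7]
gripper_width: 87.2
finger_force: 0.0
[ 0.5478764   0.26868886 -0.965748  ]
plate (5539, array([ 540.1, -164.1]), array([112. , 108.1]), 12.8, np.float64(61.9)) hub (1225, array([ 538.8, -160.1]), array([45.6, 46. ]), 12.3, np.float64(91.8)) posts (2071, array([ 542.2, -175.1]), array([135.9, 106.1]), 13.3, np.float64(68.9))
[-2.30684077e-04  2.01317803e-03  6.19924932e+01]
```

View pics/w7.png

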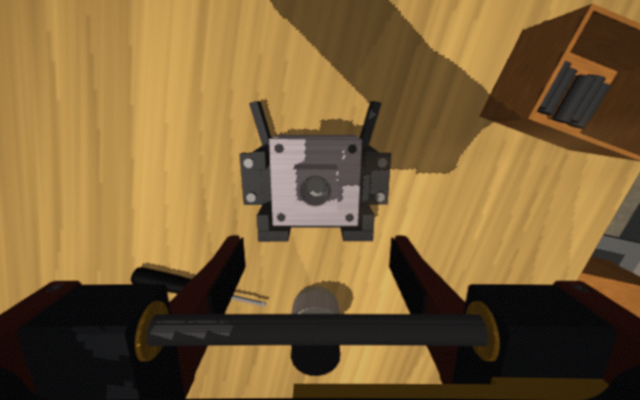

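The cover is flat (plate top 62 mm), square and centred at about (316,182) between the posts.

```bash
python3 -c "
from rig import close_job
print(close_job())"
```

```text
the job is handed in; nothing more can be done
None
```

The drive unit is assembled and handed in at about 36 s: by my last wrist-camera check, the body was home in the nest, the spacer flat on it, and the cover flat and square between the posts; the hand-in gave no verdict.

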